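# Take the wash tub off its drip stand and load a dirty board

## Task

Lift the steel wash tub by its orange handle off the drip stand and set it down gently and upright, wholly on the blue mat. Then slide the green circuit board straight up out of the rack and lower it, still the same edge down, into the tub's wide compartment so that its lower edge stands on the tub floor (leaning on a wall is fine). Keep the tub upright throughout, drop neither thing, and leave the blue and the red board in their slots.

Things in the scene. Friction and masses are not known exactly. Their poses are not given: they have to be found in the camera images.
- tub: Open steel wash tub, 110 (x) x 140 (y) x 75 mm high, walls 3, floor 4 mm, 0.45 kg, on the drip stand at first. Origin: centre of underside, z up. Orange handle bar along y above it at x = -35 mm on two posts at y = +-64 mm. A divider at x = -18 mm (top 55 mm above the underside) parts it; the wide compartment is on the +x side (x -16 to +52, y +-67 mm inside), open above.
- tub_handle (a point): Centre of the tub's orange handle bar: bar 16 mm thick (tub x), 22 mm high, 122 mm of free length along tub y; its centre 140 mm above the tub's underside, its top 151 mm. The axes are the tub's.
- tub_bay (a point): Centre of the floor of the tub's wide compartment, 18 mm to +x and 4 mm above the tub's origin. The axes are the tub's.
- stand: Fixed drip stand, aluminium top 154 (x) x 184 (y) mm at 50 mm height with a 6 mm high lip all round (lip top at 56 mm), dark legs. Origin on the table under its centre.
- mat: Flat blue rubber mat fixed on the table, 200 x 200 x 3 mm, between the stand and the rack. Origin: centre of its underside, x and y along its edges.
- rack: Fixed black and grey board rack, 190 (x) x 128 (y) x 70 mm high, three slots at x = -55, 0, +55 mm, 8 mm wide. A slot guides both side edges of an upright board from the rack's floor (10 mm above the table) up to 70 mm. Origin on the table under its centre. Stand and rack may be on either side of the mat.
- board_green: Green circuit board standing in any one of the rack's slots, 5 mm thick (x), 100 wide (y), 120 high (z), 0.11 kg. Origin: centre of its lower edge. It may lean a little. Its top 28 mm are bare, for gripping across the thickness; below, parts stand up to 6 mm out of its +x face and 2 mm out of its -x face.
- board_green_top (a point): Centre of the green board's upper edge, 120 mm above its lower edge; axes of the board.
- board_blue: Blue circuit board of the same size in another slot; it stays there. Origin: centre of its lower edge.
- board_red: Red circuit board of the same size in another slot; it stays there. Origin: centre of its lower edge.
Things that resemble listed ones, but are neither listed nor needed, are in the scene too. There is more than one size of the tub; the one meant has the size given above.

How it is judged:
By the outcome, as a careful person would: the job done as asked, in the order asked, and still so for the second after the job is handed in, with the robot touching nothing.
It also fails if it takes over 69 s, if anything falls off the work surface, if the arm or the gripper's body presses on something with over 40 N, if the wrist force passes 120 N, or if a joint passes its speed limit or range.

## Robot

A 6-joint arm with a two-finger parallel gripper is mounted at the origin on the work surface. World frame = base frame: x ahead of the robot, y to its left, z up, the work surface at z = 0. Lengths are in m, angles in rad, forces in N, time in s.
With the tool pointing down it reaches from about 0.35 to 0.85 m from the base axis. Payload 8.1 kg.
Tool frame: the origin (TCP) lies at the very end of the fingers, on their centre line; the grasp point (between the pads) lies 19 mm behind it; z points along the fingers, y is the line along which they close (so a half turn about z gives the same grasp; the last joint's range is limited). The gripper opens to 93 mm and grips with 3 to 60 N. Pads are 15 mm wide; open, the fingers measure 128 mm over their backs; the gripper's body (75 mm by 188 mm) begins 65 mm behind the grasp point.
Start: joints at [-1.326, 0.13, 1.488, -0, 1.523, -0.085], TCP at [0.194, -0.568, 0.219] pointing down, gripper open.
Joint ranges: [-2.96, 2.96], [-0.89, 2.26], [0.02, 2.5], [-1.34, 4.48], [0, 2.73], [-2.66, 2.66]. Speed limits (rad/s): [2.39, 2.39, 2.79, 3.14, 3.14, 3.14].

## Interface

Orientations are given as a rotation vector (axis times angle).
In Python, from plant import robot, imaging gives the robot as it stands.
- The arm moves only by the tool jog_arm, never from a script. Its argument "rows" is a list of rows, each a list of 2 entries, a list of its own where there are three numbers: the shift along the tool's x, y, z each as a share of 0.2 m, from -1 to 1, then the turn, a rotation vector about the tool's x, y, z each as a share of pi/2 rad, from -1 to 1. A call has 1 to 5 rows; each row is the pose to reach, as a shift and turn from the pose commanded when the call began, along the tool's axes at that moment; what a row does not reach only later rows make up. A row lasts 1/10 s, in which the tool goes at most 50 mm and 8.59 degrees, less where a joint would pass 70% of its speed; a pose out of reach is approached as far as the arm can. A call with a number of a shift or a turn outside -1 to 1 is refused whole. A call with a gripper value outside its range is refused whole. "hand" is the closure, from -1 (fully open) to 1 (shut), set as the call begins (left out, the last holds). The fingers move at their own pace and stop on an object; "squeeze" is the grip in N (left out, the last holds). Time passes only in rows, so rows that repeat a pose let the fingers close. It gives the time, the measured TCP pose, the force, the opening and the grip force at its end, in the units of the state.
- robot.read_state(): the state, without advancing time (a new reading comes with each control period).
- imaging.read_camera(name): name is "scene" or "top" or "wrist"; returns a dict with "frame" (420x560x3 uint8, red, green, blue), "vertical_fov" (degrees; the focal length in pixels is half the picture's height over the tangent of half this angle, whatever the lens; pixels are square), "cx", "cy" (the principal point, pixels), "R" (3x3) and "t" (3): a world point X has camera coordinates R X + t. Camera axes: x right, y down, z forward; pixel columns grow to the right and rows downward; lengths in m; the calibration is good to about 2 mm. The wrist camera is an equidistant fisheye: a pixel r from the principal point sees the ray r / f radians off the axis. A picture is of the moment at which its call begins. There is no depth.
- robot.close_job(): hands the job in; it is judged then, once.
The state is a dict: "t": time; "q": joint angles; "dq": joint speeds; "joint_torque": joint torques, N m; "tool_pos": TCP position; "orientation": TCP orientation; "force": force on the tool from outside, world axes, zero at the start; "wrist_torque": the same for the moment, N m; "opening": finger opening in m; "gripper_force": force on a finger pad.
Only numpy, scipy, OpenCV 4.12 (cv2) and the standard library are available. Lean on these libraries where they do the work, as an engineer would, in place of code of your own. Each camera call takes 0.05 s, during which the arm holds its last target. There are 200 camera calls.

## Working session

There is one attempt and no reset: what is moved stays moved. The work goes in short steps, Python scripts to look and compute and a tool call to move; the robot and the scene stay as the last step left them, time stands still between calls to the robot, and variables do not carry over. Pictures are saved under pics/ and viewed, at most 10 in all, crops included, and the job is handed in when it is done.

Besides the shell and the picture viewer there is one more tool, called after ">>>" as a command line: name --argument value ..., lists and objects as JSON in quotes. jog_arm: Moves the arm, as the interface text tells. Its arguments: {"type":"object","properties":{"rows":{"type":"array"},"hand":{"type":"number"},"squeeze":{"type":"number"}},"required":["rows"]}

```bash
mkdir -p pics
cat > h.py <<'E'
import numpy as np, cv2, pickle
from plant import robot, imaging
def grab(n,tag):
    c=imaging.read_camera(n); pickle.dump(c,open(f'pics/{tag}.pkl','wb'))
    cv2.imwrite(f'pics/{tag}.png',cv2.cvtColor(c['frame'],cv2.COLOR_RGB2BGR)); return c
def load(tag): return pickle.load(open(f'pics/{tag}.pkl','rb'))
def foc(c): return 210/np.tan(np.radians(c['vertical_fov'])/2)
def ray(c,u,v,fish=False):
    f=foc(c); d=np.array([(u-c['cx'])/f,(v-c['cy'])/f,1.])
    if fish:
        r=np.hypot(d[0],d[1]); d=np.array([d[0]/r*np.sin(r),d[1]/r*np.sin(r),np.cos(r)])
    R=np.array(c['R']); return -R.T@np.array(c['t']), R.T@d
def atz(c,u,v,z,fish=False):
    o,d=ray(c,u,v,fish); return o+d*(z-o[2])/d[2]
def proj(c,X,fish=False):
    p=np.array(c['R'])@np.array(X)+np.array(c['t']); f=foc(c)
    if fish:
        r=np.hypot(p[0],p[1]); th=np.arctan2(r,p[2]); return np.array([c['cx']+f*th*p[0]/r,c['cy']+f*th*p[1]/r])
    return np.array([c['cx']+f*p[0]/p[2],c['cy']+f*p[1]/p[2]])
E
python3 - <<'E'
from h import *
for n in('top','scene'):
    c=grab(n,n+'0'); print(n,foc(c),-np.array(c['R']).T@c['t'],np.round(c['R'],3).tolist())
a=cv2.imread('pics/top0.png');cv2.imwrite('pics/t0.png',cv2.resize(a,(784,588),interpolation=cv2.INTER_CUBIC))
a=cv2.imread('pics/scene0.png');cv2.imwrite('pics/s0.png',cv2.resize(a,(784,588),interpolation=cv2.INTER_CUBIC))
print(robot.read_state())
E
```

```text
top 540.7267230004355 [ 0.29399475 -0.03106281  1.69226829] [[-0.016, -1.0, -0.015], [-0.996, 0.017, -0.093], [0.093, 0.013, -0.996]]
scene 484.79264933259594 [1.34863191 0.62780972 0.94868063] [[-0.572, 0.82, -0.01], [0.481, 0.326, -0.814], [-0.664, -0.471, -0.581]]
{'t': 0.1, 'q': array([-1.32637404e+00,  1.31079346e-01,  1.48915879e+00,  1.16142668e-05,
        1.52298529e+00, -8.53767266e-02]), 'dq': array([-0.00012076, -0.00026972, -0.00322393, -0.00020741,  0.00028267,
        0.00014814]), 'joint_torque': array([ 9.64734245e-04, -5.61344647e+01, -4.93093407e+01,  7.69859855e-02,
        2.91355076e-02, -6.44617467e-05]), 'tool_pos': array([ 0.19422819, -0.56716196,  0.21770246]), 'orientation': array([-3.09737217e+00, -5.15434616e-01,  1.85231017e-04]), 'force': array([ 0.07480463, -0.31664972, -0.09799926]), 'wrist_torque': array([-0.03543293, -0.02214526,  0.04008664]), 'gripper_force': 0.0, 'opening': 0.0929691962646803}
```

View pics/t0.png

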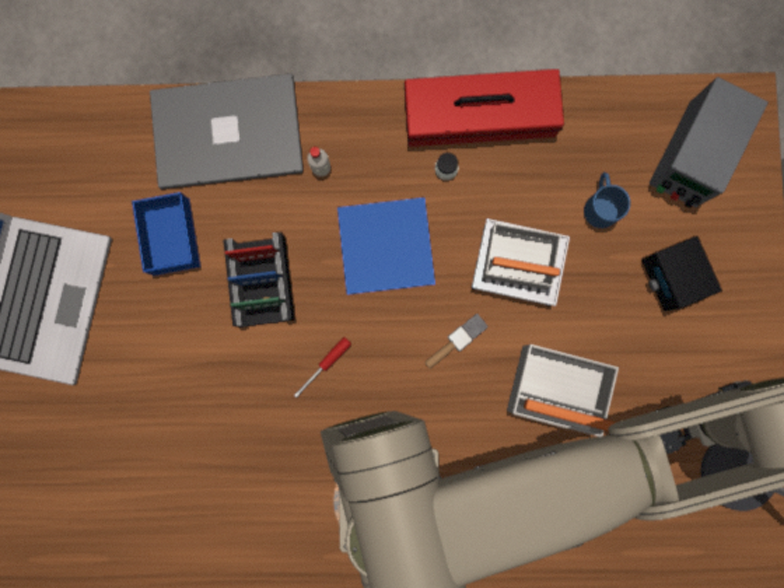

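View pics/s0.png

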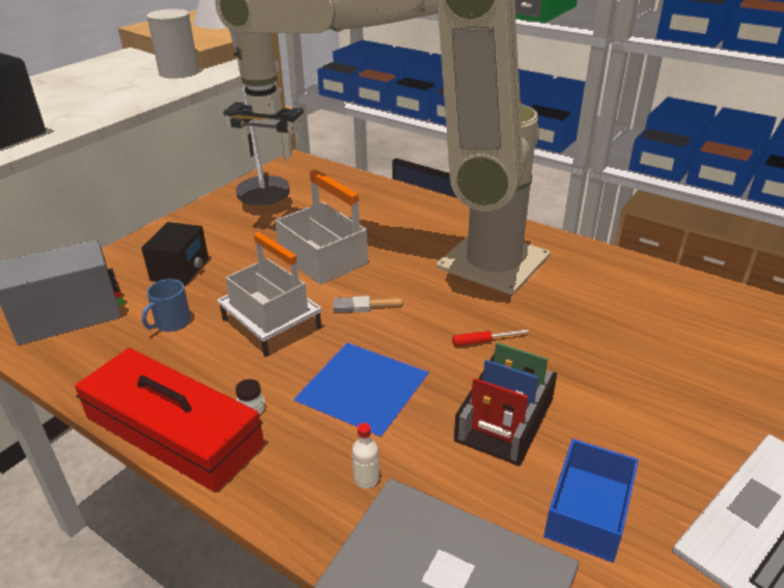

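The top view shows two tubs: one on the white-lipped stand at (520,262) and one on the table at (565,390), which looks larger. The one on the stand fits the description. The rack is at (258,280) with the green board in its lower slot at (258,303), and the mat is at (386,246). I'll confirm in crops.

Run:
```python
from h import *
a=cv2.imread('pics/top0.png')
l=cv2.resize(a[150:230,330:420],(720,640)[0:1]+(640,),interpolation=cv2.INTER_CUBIC)  # 8x
l=cv2.resize(a[152:222,330:412],None,fx=8,fy=8,interpolation=cv2.INTER_CUBIC)
cv2.imwrite('pics/c1.png',l)
r=cv2.resize(a[162:237,155:215],None,fx=8,fy=8,interpolation=cv2.INTER_CUBIC)
cv2.imwrite('pics/c2.png',r)
```

```text
(no output)
```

View pics/c1.png

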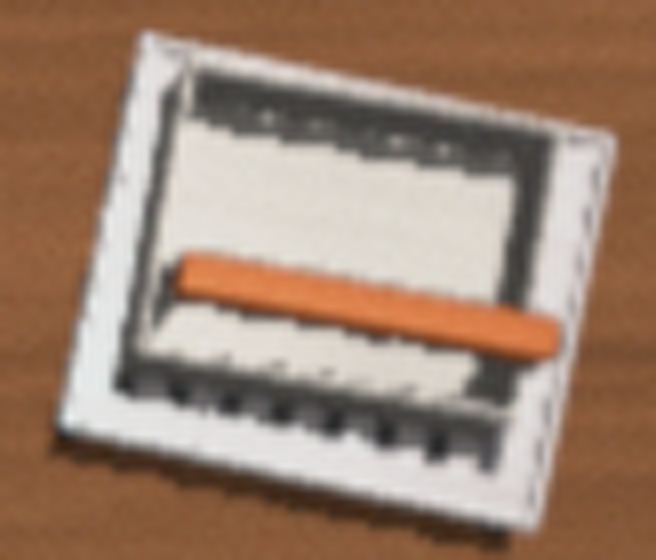

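View pics/c2.png

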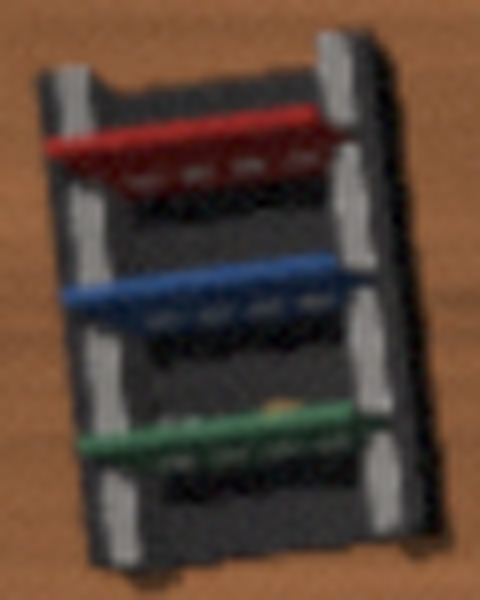

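Run:
```python
from h import *
c=load('top0')
p=lambda x,y,o:((x+.5)/8-.5+o[0],(y+.5)/8-.5+o[1])
o=(330,152)
def show(n,pts,z,o):
    P=np.array([atz(c,*p(x,y,o),z)[:2] for x,y in pts]); print(n,np.round(P,4).tolist(),'mean',np.round(P.mean(0),4),'sides',np.round(np.linalg.norm(np.roll(P,-1,0)-P,axis=1),4),'ang',np.round([np.degrees(np.arctan2(*(P[(i+1)%len(P)]-P[i])[::-1])) for i in range(len(P))],1));return P
show('stand',[(145,35),(613,135),(535,530),(62,430)],.056,o)
show('bar',[(183,252),(560,320),(553,358),(178,292)],.201,o)
show('rim',[(190,70),(552,135),(500,410),(120,390)],.125,o)
o=(155,162)
show('green',[(80,440),(355,408)],.130,o);show('blue',[(63,293),(335,262)],.130,o);show('red',[(47,148),(318,110)],.130,o)
show('rack',[(60,68),(352,33),(405,533),(120,565)],.07,o)
q=lambda x,y:((x+.5)/1.4-.5,(y+.5)/1.4-.5)
P=np.array([atz(c,*q(x,y),.003)[:2] for x,y in[(338,207),(424,198),(434,284),(348,294)]]);print('mat',P.tolist(),P.mean(0))
# other tub bar
P=np.array([atz(c,*q(x,y),.151)[:2] for x,y in[(526,406),(604,424)]]);print('other bar',np.linalg.norm(P[0]-P[1]))
P=np.array([atz(c,*q(x,y),.075)[:2] for x,y in[(530,346),(617,369),(601,432),(512,412)]]);print('other rim',np.linalg.norm(np.roll(P,-1,0)-P,axis=1))
s=load('scene0')
```

```text
stand [[0.609, -0.2246], [0.567, -0.4016], [0.4165, -0.3665], [0.4576, -0.1889]] mean [ 0.5125 -0.2954] sides [0.1819 0.1545 0.1823 0.1555] ang [-103.3  166.9   77.   -13.2]
bar [[0.5045, -0.2185], [0.4784, -0.3481], [0.4652, -0.3452], [0.4905, -0.2164]] mean [ 0.4847 -0.282 ] sides [0.1322 0.0135 0.1313 0.0141] ang [-101.4  167.6   78.9   -8.7]
rim [[0.5824, -0.2325], [0.5559, -0.3638], [0.4553, -0.3413], [0.465, -0.2037]] mean [ 0.5147 -0.2853] sides [0.1339 0.1031 0.1379 0.1209] ang [-101.4  167.4   86.   -13.8]
green [[0.4259, 0.3205], [0.4359, 0.2203]] mean [0.4309 0.2704] sides [0.1007 0.1007] ang [-84.3  95.7]
blue [[0.4798, 0.327], [0.4895, 0.2275]] mean [0.4847 0.2772] sides [0.0999 0.0999] ang [-84.5  95.5]
red [[0.5333, 0.3331], [0.5456, 0.2337]] mean [0.5394 0.2834] sides [0.1001 0.1001] ang [-83.  97.]
rack [[0.5732, 0.3422], [0.5846, 0.2309], [0.3938, 0.2112], [0.3835, 0.3187]] mean [0.4838 0.2758] sides [0.112  0.1918 0.108  0.1911] ang [ -84.1 -174.1   95.5    7.1]
mat [[0.6518922590056845, 0.10561683691175677], [0.6689465167809754, -0.08969527861185793], [0.4725800329472964, -0.10821219934528123], [0.4533462365825085, 0.08500517295723653]] [ 0.56169126 -0.00182137]
other bar 0.15940354673439452
other rim [0.18922745 0.13688897 0.1905575  0.14468711]
```

The tub on the stand has a bar about 132 mm long and a footprint that matches the stand lip. The tub on the table has a bar of about 160 mm and a rim of about 190 x 140, so it's the larger decoy. The crops confirm that the stand tub is the target, with its wide bay towards world +x. The green board is in the lowest slot, with its parts side facing +x.

```bash
cat > m.py <<'E'
from h import *
from scipy.spatial.transform import Rotation as Ro
def tgt(pos,yaw,tilt=0):
    """tool y along world yaw (rad deg), z down; tilt deg about horizontal axis perpendicular to y"""
    y=np.array([np.cos(np.radians(yaw)),np.sin(np.radians(yaw)),0]);z=np.array([0,0,-1.]);x=np.cross(y,z)
    return np.array(pos),Ro.from_rotvec(np.radians(tilt)*x)*Ro.from_matrix(np.c_[x,y,z])
def move(P,Q,p0=None,q0=None):
    s=robot.read_state(); R0=Ro.from_rotvec(s['orientation']) if q0 is None else q0
    p0=s['tool_pos'] if p0 is None else p0
    print('shift',np.round(R0.inv().apply(P-p0)/.2,3),'turn',np.round((R0.inv()*Q).as_rotvec()/(np.pi/2),3))
E
python3 - <<'E'
from m import *
s=robot.read_state();R=Ro.from_rotvec(s['orientation']).as_matrix();print(np.round(R,3),'yaw of y',np.degrees(np.arctan2(R[1,1],R[0,1])))
for yaw in(-11.3,168.7): move(*tgt([.4847,-.282,.33],yaw))
E
```

```text
[[ 0.946  0.324 -0.   ]
 [ 0.324 -0.946  0.002]
 [ 0.    -0.002 -1.   ]] yaw of y -71.10393379231829
shift [ 1.836 -0.88  -0.56 ] turn [-0.001 -0.001 -0.664]
shift [ 1.836 -0.88  -0.56 ] turn [-1.000e-03  1.000e-03  1.336e+00]
```

>>> jog_arm --rows '[[[0, 0, -0.25], [0, 0, 0]], [[0, 0, -0.5], [0, 0, 0]], [[0.2, -0.1, -0.56], [0, 0, -0.08]], [[0.42, -0.2, -0.56], [0, 0, -0.17]], [[0.62, -0.3, -0.56], [0, 0, -0.26]]]' --hand -1

```text
t: 0.6
tool_pos: [0.2932, -0.4698, 0.3312]
orientation: [2.926, 1.14, 0.001]
force: [-0.2, -0.4, -0.1]
opening: 0.0929
gripper_force: 0.0
```

Run:
```python
from m import *
print(robot.read_state()['t']); move(*tgt([.4847,-.282,.33],-11.3))
```

```text
0.6
shift [ 1.341 -0.044  0.006] turn [ 0.001  0.    -0.401]
```

>>> jog_arm --rows '[[[0.22, -0.01, 0], [0, 0, -0.09]], [[0.44, -0.02, 0], [0, 0, -0.18]], [[0.66, -0.02, 0], [0, 0, -0.27]], [[0.86, -0.03, 0], [0, 0, -0.35]], [[1.0, -0.04, 0], [0, 0, -0.4]]]'

```text
t: 1.1
tool_pos: [0.4362, -0.328, 0.3302]
orientation: [-2.429, -1.991, -0.001]
force: [-0.1, 0.1, 0.7]
opening: 0.093
gripper_force: 0.0
```

Run:
```python
from m import *
move(*tgt([.4847,-.282,.28],-11.3))
```

```text
shift [0.273 0.193 0.251] turn [-0.    -0.001 -0.   ]
```

>>> jog_arm --rows '[[[0.14, 0.1, 0.1], [0, 0, 0]], [[0.25, 0.18, 0.2], [0, 0, 0]], [[0.275, 0.195, 0.25], [0, 0, 0]], [[0.275, 0.195, 0.25], [0, 0, 0]]]'

```text
t: 1.5
tool_pos: [0.4835, -0.2831, 0.2782]
orientation: [-2.431, -1.983, 0.002]
force: [0.1, -0.3, -0.4]
opening: 0.0929
gripper_force: 0.0
```

Run:
```python
from m import *
c=grab('wrist','w1'); s=robot.read_state(); print(s['tool_pos'])
o=-np.array(c['R']).T@c['t'];print(o,foc(c))
u=lambda d:np.array([np.cos(np.radians(d)),np.sin(np.radians(d)),0])
a=cv2.cvtColor(c['frame'],cv2.COLOR_RGB2HSV); m=cv2.inRange(a,(3,150,110),(18,255,255))
n,l,st,ce=cv2.connectedComponentsWithStats(m)
print([(st[i].tolist(),np.round(ce[i],1).tolist()) for i in range(1,n) if st[i][4]>150])
for k in(-66,66):
    print(k,proj(c,np.array([.4847,-.282,.201])+u(78.7)*k/1000,True))
cv2.imwrite('pics/w1b.png',cv2.resize(cv2.imread('pics/w1.png'),(784,588)))
```

```text
[ 0.48344013 -0.28413461  0.27974659]
[ 0.4992423  -0.20396345  0.44365024] 325.19226210127806
[([23, 0, 519, 279, 58474], [312.0, 107.2]), ([112, 111, 98, 95, 4113], [153.4, 153.7]), ([181, 130, 196, 186, 14184], [269.8, 266.0]), ([0, 134, 162, 159, 10484], [43.4, 203.1]), ([150, 341, 144, 54, 5355], [214.4, 366.8]), ([343, 341, 55, 33, 1243], [372.5, 355.6])]
-66 [280.99398258 289.62844982]
66 [280.3805238  132.00656793]
```

View pics/w1b.png

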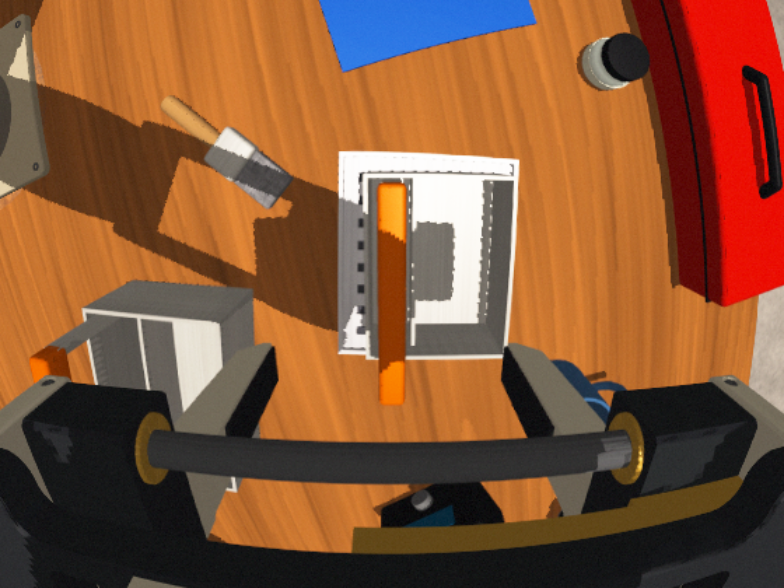

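The orange bar runs at (392,183)–(392,403), within 1 px of the prediction, and sits between the fingers with the divider and bay to its right. Now I'll descend.

>>> jog_arm --rows '[[[0.01, 0.005, 0.2], [0, 0, 0]], [[0.01, 0.005, 0.4], [0, 0, 0]], [[0.01, 0.005, 0.5], [0, 0, 0]], [[0.01, 0.005, 0.54], [0, 0, 0]], [[0.01, 0.005, 0.54], [0, 0, 0]]]'

```text
t: 2.05
tool_pos: [0.4847, -0.2834, 0.1727]
orientation: [-2.437, -1.981, 0.001]
force: [-0.4, 0.8, 0.1]
opening: 0.0928
gripper_force: 0.0
```

>>> jog_arm --rows '[[[0, 0, 0], [0, 0, 0]], [[0, 0, 0], [0, 0, 0]], [[0, 0, 0], [0, 0, 0]], [[0, 0, 0], [0, 0, 0]], [[0, 0, 0], [0, 0, 0]]]' --hand 1 --squeeze 50

```text
t: 2.55
tool_pos: [0.4857, -0.2826, 0.1731]
orientation: [2.436, 1.983, 0.0]
force: [0.4, 0.2, 0.1]
opening: 0.0576
gripper_force: 0.0
```

>>> jog_arm --rows '[[[0, 0, 0], [0, 0, 0]], [[0, 0, 0], [0, 0, 0]], [[0, 0, 0], [0, 0, 0]], [[0, 0, 0], [0, 0, 0]], [[0, 0, 0], [0, 0, 0]]]'

```text
t: 3.05
tool_pos: [0.4855, -0.2825, 0.1726]
orientation: [-2.436, -1.983, 0.0]
force: [-0.0, 0.3, 0.3]
opening: 0.0173
gripper_force: 0.4
```

>>> jog_arm --rows '[[[0, 0, 0], [0, 0, 0]], [[0, 0, 0], [0, 0, 0]], [[0, 0, 0], [0, 0, 0]], [[0, 0, 0], [0, 0, 0]], [[0, 0, 0], [0, 0, 0]]]'

```text
t: 3.55
tool_pos: [0.4853, -0.2825, 0.1725]
orientation: [-2.436, -1.983, 0.0]
force: [-3.3, 0.8, 0.2]
opening: 0.0155
gripper_force: 50.0
```

>>> jog_arm --rows '[[[0, 0, -0.01], [0, 0, 0]], [[0, 0, -0.03], [0, 0, 0]], [[0, 0, -0.06], [0, 0, 0]], [[0, 0, -0.09], [0, 0, 0]], [[0, 0, -0.12], [0, 0, 0]]]'

```text
t: 4.05
tool_pos: [0.4857, -0.2826, 0.1974]
orientation: [2.436, 1.983, 0.0]
force: [-1.2, 0.3, -3.7]
opening: 0.0154
gripper_force: 50.0
```

>>> jog_arm --rows '[[[0, 0, -0.04], [0, 0, 0]], [[0, 0, -0.08], [0, 0, 0]], [[0, 0, -0.11], [0, 0, 0]], [[0, 0, -0.13], [0, 0, 0]], [[0, 0, -0.13], [0, 0, 0]]]'

```text
t: 4.55
tool_pos: [0.4859, -0.2828, 0.2236]
orientation: [2.435, 1.983, 0.001]
force: [-0.1, -0.1, -4.9]
opening: 0.0155
gripper_force: 50.0
```

Run:
```python
from m import *
s=robot.read_state(); print(s['force'],s['wrist_torque'],s['opening'],s['gripper_force'],s['tool_pos'])
yaw=5.5; u=lambda d:np.array([np.cos(np.radians(d)),np.sin(np.radians(d)),0])
# mat centre -> handle
h=np.array([.5617,-.0018,0])-.035*u(yaw); print('handle tgt',h)
move(*tgt([h[0],h[1],s['tool_pos'][2]],yaw))
```

```text
[-0.08055974 -0.11617264 -4.93146958] [-0.01752516  0.01921307 -0.00035313] 0.015450671168731153 49.99512076377869 [ 0.48586718 -0.28277503  0.22357015]
handle tgt [ 0.52686113 -0.0051546   0.        ]
shift [ 1.401e+00 -8.100e-02 -1.000e-03] turn [ 0.001  0.    -0.191]
```

>>> jog_arm --rows '[[[0.05, 0, 0], [0, 0, -0.01]], [[0.14, -0.01, 0], [0, 0, -0.03]], [[0.26, -0.02, 0], [0, 0, -0.05]], [[0.38, -0.02, 0], [0, 0, -0.07]], [[0.5, -0.03, 0], [0, 0, -0.09]]]'

```text
t: 5.05
tool_pos: [0.4998, -0.1809, 0.2222]
orientation: [-2.286, -2.154, -0.0]
force: [0.4, 0.1, -5.9]
opening: 0.0155
gripper_force: 50.0
```

Run:
```python
from m import *
move(*tgt([.5269,-.0052,.2237],5.5))
```

```text
shift [ 0.885  0.083 -0.007] turn [-0.    -0.001 -0.099]
```

>>> jog_arm --rows '[[[0.12, 0.01, 0], [0, 0, -0.02]], [[0.24, 0.02, 0], [0, 0, -0.04]], [[0.36, 0.03, 0], [0, 0, -0.06]], [[0.48, 0.045, 0], [0, 0, -0.08]], [[0.6, 0.06, 0], [0, 0, -0.1]]]'

```text
t: 5.55
tool_pos: [0.5189, -0.0618, 0.2222]
orientation: [-2.109, -2.327, -0.0]
force: [0.3, -0.6, -5.7]
opening: 0.0155
gripper_force: 50.0
```

Run:
```python
from m import *
move(*tgt([.5269,-.0052,.2237],5.5))
```

```text
shift [ 0.278  0.067 -0.007] turn [-0.    -0.     0.001]
```

>>> jog_arm --rows '[[[0.11, 0.025, 0], [0, 0, 0]], [[0.2, 0.05, 0], [0, 0, 0]], [[0.26, 0.065, 0], [0, 0, 0]], [[0.275, 0.07, 0], [0, 0, 0]], [[0.275, 0.07, 0], [0, 0, 0]]]'

```text
t: 6.05
tool_pos: [0.528, -0.0078, 0.2225]
orientation: [-2.113, -2.325, 0.001]
force: [-0.2, 0.1, -5.0]
opening: 0.0157
gripper_force: 50.0
```

>>> jog_arm --rows '[[[0, 0, 0.04], [0, 0, 0]], [[0, 0, 0.1], [0, 0, 0]], [[0, 0, 0.18], [0, 0, 0]], [[0, 0, 0.26], [0, 0, 0]], [[0, 0, 0.33], [0, 0, 0]]]'

```text
t: 6.55
tool_pos: [0.5272, -0.0086, 0.1541]
orientation: [-2.114, -2.322, 0.002]
force: [0.6, -0.2, -5.6]
opening: 0.0158
gripper_force: 50.0
```

>>> jog_arm --rows '[[[0, 0, 0.05], [0, 0, 0]], [[0, 0, 0.08], [0, 0, 0]], [[0, 0, 0.1], [0, 0, 0]], [[0, 0, 0.11], [0, 0, 0]], [[0, 0, 0.11], [0, 0, 0]]]'

```text
t: 7.05
tool_pos: [0.5284, -0.0083, 0.1349]
orientation: [2.114, 2.323, 0.0]
force: [0.4, -0.1, -5.2]
opening: 0.0158
gripper_force: 50.0
```

Run:
```python
from m import *
c=grab('scene','s2'); a=cv2.imread('pics/s2.png')
cv2.imwrite('pics/s2c.png',cv2.resize(a[170:330,150:370],None,fx=3.5,fy=3.5,interpolation=cv2.INTER_CUBIC))
s=robot.read_state(); print(s['force'],s['wrist_torque'],s['tool_pos']);move(*tgt([.5269,-.0052,.1255],5.5))
```

```text
[-0.68033399  0.33807798 -5.78399335] [-0.00020969 -0.02326345  0.01184525] [ 0.5285447  -0.00833246  0.13514585]
shift [ 0.016 -0.007  0.048] turn [ 0.001  0.    -0.001]
```

View pics/s2c.png

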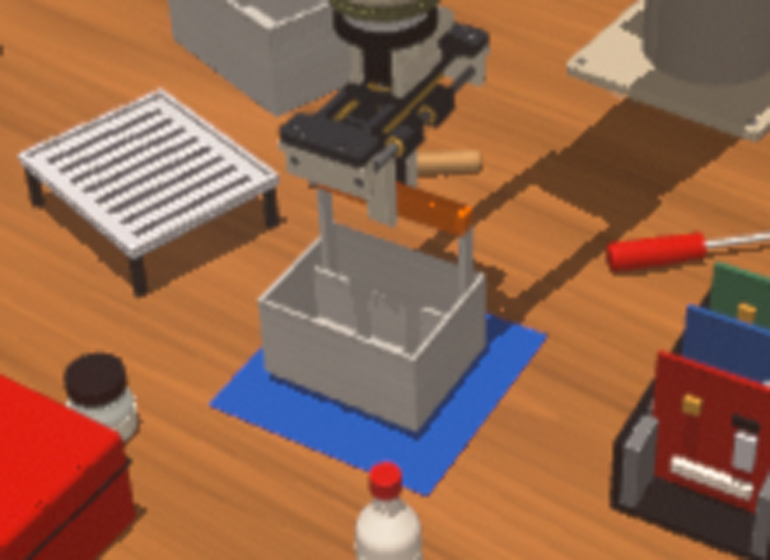

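The tub hangs level over the mat, with blue showing on every side, from (212,405) to (545,340) to (428,495). I'll lower it the last 9 mm slowly.

>>> jog_arm --rows '[[[0.01, 0, 0.01], [0, 0, 0]], [[0.01, 0, 0.02], [0, 0, 0]], [[0.01, 0, 0.03], [0, 0, 0]], [[0.01, 0, 0.035], [0, 0, 0]], [[0.01, 0, 0.04], [0, 0, 0]]]'

```text
t: 7.6
tool_pos: [0.5279, -0.0063, 0.1265]
orientation: [-2.114, -2.323, 0.0]
force: [0.0, -0.3, -4.2]
opening: 0.0157
gripper_force: 50.0
```

>>> jog_arm --rows '[[[0, 0, 0.003], [0, 0, 0]], [[0, 0, 0.006], [0, 0, 0]], [[0, 0, 0.009], [0, 0, 0]], [[0, 0, 0.01], [0, 0, 0]], [[0, 0, 0.01], [0, 0, 0]]]'

```text
t: 8.1
tool_pos: [0.528, -0.0064, 0.1255]
orientation: [2.114, 2.323, 0.0]
force: [-4.8, 0.3, 3.1]
opening: 0.0162
gripper_force: 50.0
```

>>> jog_arm --rows '[[[0, 0, 0], [0, 0, 0]], [[0, 0, 0], [0, 0, 0]], [[0, 0, 0], [0, 0, 0]], [[0, 0, 0], [0, 0, 0]], [[0, 0, 0], [0, 0, 0]]]' --hand 0.1

```text
t: 8.6
tool_pos: [0.5282, -0.0063, 0.1247]
orientation: [2.114, 2.323, 0.0]
force: [0.8, -0.3, -0.5]
opening: 0.0415
gripper_force: 0.0
```

>>> jog_arm --rows '[[[0, 0, -0.05], [0, 0, 0]], [[0, 0, -0.15], [0, 0, 0]], [[0, 0, -0.3], [0, 0, 0]], [[0, 0, -0.45], [0, 0, 0]], [[0, 0, -0.6], [0, 0, 0]]]'

```text
t: 9.1
tool_pos: [0.5279, -0.0063, 0.2466]
orientation: [2.114, 2.323, 0.001]
force: [0.0, 0.4, 0.3]
opening: 0.042
gripper_force: 0.0
```

Run:
```python
from m import *
move(*tgt([.4309,.2704,.26],5.8))
```

```text
shift [ 1.423 -0.353 -0.067] turn [ 0.     0.    -0.004]
```

>>> jog_arm --rows '[[[0.15, -0.04, -0.07], [0, 0, 0]], [[0.35, -0.09, -0.07], [0, 0, 0]], [[0.57, -0.14, -0.07], [0, 0, 0]], [[0.79, -0.2, -0.07], [0, 0, 0]], [[1.0, -0.25, -0.07], [0, 0, 0]]]'

```text
t: 9.6
tool_pos: [0.4587, 0.1897, 0.2598]
orientation: [2.114, 2.323, 0.002]
force: [-0.1, 0.3, 0.2]
opening: 0.0416
gripper_force: 0.0
```

>>> jog_arm --rows '[[[0.15, -0.04, 0], [0, 0, 0]], [[0.3, -0.08, 0], [0, 0, 0]], [[0.4, -0.1, 0], [0, 0, 0]], [[0.42, -0.1, 0], [0, 0, 0]], [[0.42, -0.1, 0], [0, 0, 0]]]'

```text
t: 10.1
tool_pos: [0.4316, 0.2702, 0.2592]
orientation: [2.113, 2.325, 0.001]
force: [-0.4, -0.0, -0.2]
opening: 0.042
gripper_force: 0.0
```

Run:
```python
from m import *
c=grab('wrist','w2');c=grab('top','t2')
cv2.imwrite('pics/w2b.png',cv2.resize(cv2.imread('pics/w2.png')[80:350,150:430],None,fx=2.2,fy=2.2,interpolation=cv2.INTER_CUBIC))
move(*tgt([.4309,.2704,.104],5.8))
```

```text
shift [ 0.007 -0.005  0.775] turn [ 0.     0.    -0.005]
```

View pics/w2b.png

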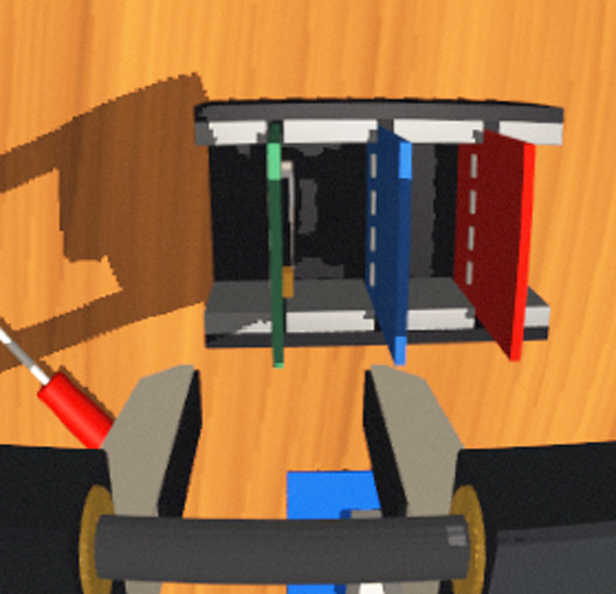

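The green board's top edge runs from (274,130) to (279,365) between the fingers, the blue one is right of it at (400,250), and the parts are on green's +x face. I'll compute its pose.

Run:
```python
from m import *
c=load('w2'); q=lambda x,y:((x+.5)/2.2-.5+150,(y+.5)/2.2-.5+80)
for n,a,b in(('green',(274,130),(279,365)),('blue',(407,138),(400,362))):
    A=atz(c,*q(*a),.13,True);B=atz(c,*q(*b),.13,True);print(n,A[:2],B[:2],(A+B)[:2]/2,np.linalg.norm(A-B),np.degrees(np.arctan2(*(A-B)[1::-1])))
t=load('t2');s=robot.read_state();print(s['tool_pos'])
```

```text
green [0.42214457 0.32780183] [0.43386913 0.22469049] [0.42800685 0.27624616] 0.10377578670954589 96.48711608810862
blue [0.47726608 0.33030677] [0.48807176 0.23090937] [0.48266892 0.28060807] 0.09998302268470444 96.2043653337187
[0.43198007 0.26915949 0.25893588]
```

>>> jog_arm --rows '[[[0.01, -0.01, 0.15], [0, 0, -0.01]], [[0.01, -0.01, 0.35], [0, 0, -0.01]], [[0.01, -0.01, 0.5], [0, 0, -0.01]], [[0.01, -0.01, 0.57], [0, 0, -0.01]], [[0.01, -0.01, 0.6], [0, 0, -0.01]]]'

```text
t: 10.7
tool_pos: [0.4291, 0.2704, 0.1373]
orientation: [-2.097, -2.338, 0.004]
force: [1.0, 0.5, 0.2]
opening: 0.0418
gripper_force: 0.0
```

>>> jog_arm --rows '[[[0, 0, 0.05], [0, 0, 0]], [[0, 0, 0.1], [0, 0, 0]], [[0, 0, 0.15], [0, 0, 0]], [[0, 0, 0.17], [0, 0, 0]], [[0, 0, 0.17], [0, 0, 0]]]'

```text
t: 11.2
tool_pos: [0.429, 0.2715, 0.104]
orientation: [-2.096, -2.34, 0.002]
force: [0.2, -0.3, -0.6]
opening: 0.0416
gripper_force: 0.0
```

>>> jog_arm --rows '[[[0, 0, 0], [0, 0, 0]], [[0, 0, 0], [0, 0, 0]], [[0, 0, 0], [0, 0, 0]], [[0, 0, 0], [0, 0, 0]], [[0, 0, 0], [0, 0, 0]]]' --hand 1 --squeeze 20

```text
t: 11.7
tool_pos: [0.4295, 0.2717, 0.1048]
orientation: [2.096, 2.34, 0.0]
force: [-0.5, 0.2, -1.1]
opening: 0.0067
gripper_force: 0.0
```

>>> jog_arm --rows '[[[0, 0, 0], [0, 0, 0]], [[0, 0, 0], [0, 0, 0]], [[0, 0, 0], [0, 0, 0]], [[0, 0, 0], [0, 0, 0]], [[0, 0, 0], [0, 0, 0]]]'

```text
t: 12.2
tool_pos: [0.4295, 0.2717, 0.1048]
orientation: [2.096, 2.34, 0.0]
force: [-0.6, 0.2, 2.8]
opening: 0.0045
gripper_force: 20.0
```

>>> jog_arm --rows '[[[0, 0, -0.02], [0, 0, 0]], [[0, 0, -0.06], [0, 0, 0]], [[0, 0, -0.12], [0, 0, 0]], [[0, 0, -0.19], [0, 0, 0]], [[0, 0, -0.26], [0, 0, 0]]]'

```text
t: 12.7
tool_pos: [0.4297, 0.2718, 0.1584]
orientation: [2.096, 2.34, 0.001]
force: [-0.3, 0.1, -1.8]
opening: 0.0046
gripper_force: 20.0
```

>>> jog_arm --rows '[[[0, 0, -0.08], [0, 0, 0]], [[0, 0, -0.17], [0, 0, 0]], [[0, 0, -0.26], [0, 0, 0]], [[0, 0, -0.33], [0, 0, 0]], [[0, 0, -0.35], [0, 0, 0]]]'

```text
t: 13.2
tool_pos: [0.4305, 0.2722, 0.2295]
orientation: [2.095, 2.339, 0.006]
force: [0.1, 0.3, -1.2]
opening: 0.0047
gripper_force: 20.0
```

Run:
```python
from m import *
grab('top','t3');grab('scene','s3')
a=cv2.resize(cv2.imread('pics/t3.png')[130:230,150:320],None,fx=4,fy=4,interpolation=cv2.INTER_CUBIC)
b=cv2.resize(cv2.imread('pics/s3.png')[160:360,190:430],None,fx=2.5,fy=2.5,interpolation=cv2.INTER_CUBIC)[:400]
b=cv2.resize(cv2.imread('pics/s3.png')[200:290,200:400],None,fx=3.4,fy=3.4,interpolation=cv2.INTER_CUBIC)[:,:680]
b=cv2.resize(cv2.imread('pics/s3.png')[150:300,180:430],None,fx=1.9,fy=1.9,interpolation=cv2.INTER_CUBIC)
H=np.zeros((400+b.shape[0],680,3),np.uint8);H=np.zeros((600,800,3),np.uint8)
a=a[:314];H[:a.shape[0],:680]=a;H[315:315+b.shape[0],:b.shape[1]]=b[:285]
cv2.imwrite('pics/v3.png',H)
```

```text
(no output)
```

View pics/v3.png

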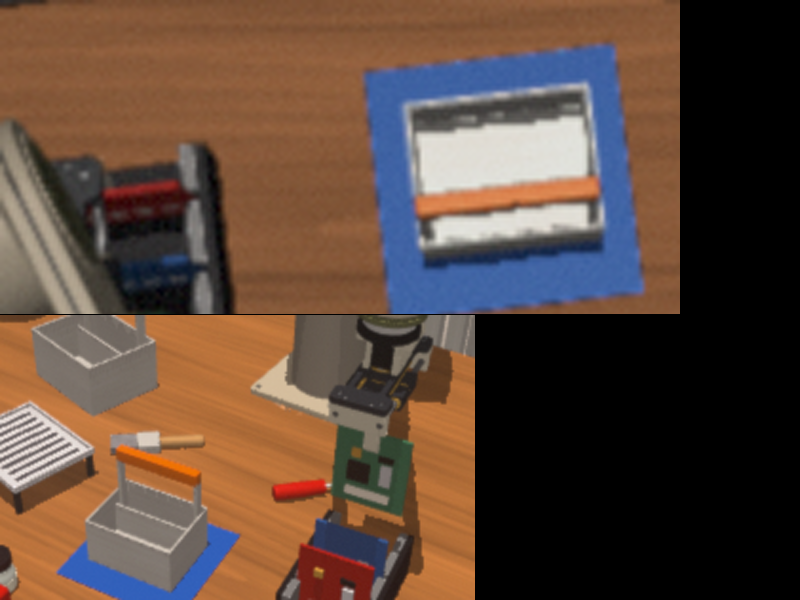

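The green board hangs upright in the gripper, and blue and red are still in the rack. The tub stands within the mat, with rim corners at (405,102), (588,86), (603,240) and (423,258) in the upper half. Next I'll get the tub pose.

Run:
```python
from m import *
c=load('t3'); q=lambda x,y:((x+.5)/4-.5+150,(y+.5)/4-.5+130)
P=np.array([atz(c,*q(*p),.078)[:2] for p in[(405,102),(588,86),(603,240),(423,258)]]);print(P,P.mean(0),np.linalg.norm(np.roll(P,-1,0)-P,axis=1))
B=np.array([atz(c,*q(*p),.154)[:2] for p in[(415,208),(600,187)]]);print('bar',B.mean(0),np.degrees(np.arctan2(*(B[0]-B[1])[::-1])))
yaw=5.5;u=lambda d:np.array([np.cos(np.radians(d)),np.sin(np.radians(d))])
h=np.array([.5280,-.0063]); 
for X in(.033,): 
    t=h+u(yaw)*(X+.035)+0*u(yaw+90); print('board tgt',t); move(*tgt([*t,.229],5.5))
s=robot.read_state();print(s['tool_pos'])
```

```text
[[ 0.61266582  0.07068236]
 [ 0.62237617 -0.06806804]
 [ 0.50471573 -0.07713076]
 [ 0.49345115  0.05843612]] [ 0.55830222 -0.00402008] [0.13908978 0.11800894 0.13603408 0.11984202]
bar [ 0.52675632 -0.007003  ] 95.51557392091506
board tgt [5.95686941e-01 2.17511171e-04]
shift [-1.441  0.675 -0.007] turn [ 0.001 -0.     0.009]
[0.42987052 0.27184388 0.2275913 ]
```

>>> jog_arm --rows '[[[0, 0, -0.08], [0, 0, 0]], [[0, 0, -0.2], [0, 0, 0]], [[-0.08, 0.08, -0.25], [0, 0, 0]], [[-0.2, 0.18, -0.25], [0, 0, 0]], [[-0.34, 0.28, -0.25], [0, 0, 0]]]'

```text
t: 13.8
tool_pos: [0.4931, 0.2101, 0.2775]
orientation: [2.094, 2.342, 0.001]
force: [0.9, 0.7, -0.6]
opening: 0.005
gripper_force: 20.0
```

>>> jog_arm --rows '[[[-0.15, 0.1, 0], [0, 0, 0]], [[-0.3, 0.2, 0], [0, 0, 0]], [[-0.45, 0.28, 0], [0, 0, 0.01]], [[-0.6, 0.33, 0], [0, 0, 0.01]], [[-0.75, 0.37, 0], [0, 0, 0.01]]]'

```text
t: 14.3
tool_pos: [0.5829, 0.0679, 0.2764]
orientation: [-2.114, -2.323, 0.001]
force: [-1.1, 0.2, -1.3]
opening: 0.0047
gripper_force: 20.0
```

Run:
```python
from m import *
move(*tgt([.5957,.0000,.28],5.5))
```

```text
shift [-0.344  0.032 -0.018] turn [-0.001 -0.    -0.001]
```

>>> jog_arm --rows '[[[-0.12, 0.01, 0], [0, 0, 0]], [[-0.22, 0.02, 0], [0, 0, 0]], [[-0.31, 0.03, 0], [0, 0, 0]], [[-0.34, 0.03, 0], [0, 0, 0]], [[-0.34, 0.03, 0], [0, 0, 0]]]'

```text
t: 14.8
tool_pos: [0.5949, 0.0016, 0.2766]
orientation: [-2.115, -2.322, 0.0]
force: [-0.1, 0.1, -1.3]
opening: 0.005
gripper_force: 20.0
```

>>> jog_arm --rows '[[[0, 0, 0.06], [0, 0, 0]], [[0, 0, 0.16], [0, 0, 0]], [[0, 0, 0.27], [0, 0, 0]], [[0, 0, 0.36], [0, 0, 0]], [[0, 0, 0.4], [0, 0, 0]]]'

```text
t: 15.3
tool_pos: [0.5933, 0.0034, 0.1934]
orientation: [-2.111, -2.322, 0.004]
force: [-1.0, 0.1, -1.6]
opening: 0.0052
gripper_force: 20.0
```

Run:
```python
from m import *
s=robot.read_state();print(s['tool_pos']);move(*tgt([.5957,0,.1016],5.5))
c=grab('scene','s4');grab('wrist','w4')
a=cv2.resize(cv2.imread('pics/s4.png')[190:320,170:320],None,fx=3,fy=3,interpolation=cv2.INTER_CUBIC)
b=cv2.resize(cv2.imread('pics/w4.png')[60:320,150:420],None,fx=1.29,fy=1.29)
H=np.zeros((390,800,3),np.uint8);H[:a.shape[0],:a.shape[1]]=a;H[:b.shape[0],451:451+b.shape[1]]=b[:,:349];cv2.imwrite('pics/v4.png',H)
```

```text
[0.5932588  0.00338037 0.19340994]
shift [-0.018  0.012  0.459] turn [-0.003 -0.001 -0.   ]
```

View pics/v4.png

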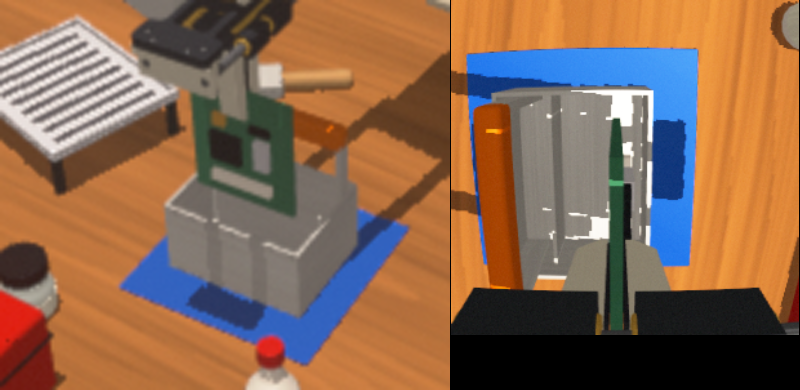

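The board hangs clear inside the wide bay, towards the +x wall (board at (616,230), wall at (648,180) in the wrist half). I'll descend with a 5° lean towards that wall.

>>> jog_arm --rows '[[[-0.01, 0.01, 0.07], [0.01, 0, 0]], [[-0.015, 0.02, 0.16], [0.02, 0, 0]], [[-0.015, 0.03, 0.25], [0.035, 0, 0]], [[-0.015, 0.045, 0.34], [0.05, 0, 0]], [[-0.015, 0.05, 0.4], [0.055, 0, 0]]]'

```text
t: 15.9
tool_pos: [0.6055, 0.0001, 0.1152]
orientation: [-2.073, -2.279, 0.1]
force: [0.2, 0.7, -1.4]
opening: 0.005
gripper_force: 20.0
```

Run:
```python
from m import *
s=robot.read_state();print(s['tool_pos'],s['force'],s['wrist_torque']);u=np.array([np.cos(.096),np.sin(.096)])
t=np.array([.5957,0])+.008*u; move(*tgt([*t,.1014],5.5,5))
R=Ro.from_rotvec(s['orientation']).as_matrix();e=s['tool_pos']+R[:,2]*.0946;print('edge',e)
```

```text
[6.05490685e-01 5.55130732e-05 1.15229033e-01] [ 0.24753017  0.69671764 -1.38614918] [ 0.01288351 -0.1828134   0.01552934]
shift [ 0.004 -0.003  0.07 ] turn [-0.    -0.    -0.001]
edge [ 0.59722575 -0.00071955  0.02099395]
```

>>> jog_arm --rows '[[[0, 0, 0.015], [0, 0, 0]], [[0, 0, 0.03], [0, 0, 0]], [[0, 0, 0.045], [0, 0, 0]], [[0, 0, 0.055], [0, 0, 0]], [[0, 0, 0.06], [0, 0, 0]]]'

```text
t: 16.4
tool_pos: [0.6043, -0.0001, 0.1052]
orientation: [-2.075, -2.28, 0.098]
force: [0.0, -0.8, -1.0]
opening: 0.0047
gripper_force: 20.0
```

>>> jog_arm --rows '[[[0, 0, 0.003], [0, 0, 0]], [[0, 0, 0.006], [0, 0, 0]], [[0, 0, 0.009], [0, 0, 0]], [[0, 0, 0.01], [0, 0, 0]], [[0, 0, 0.01], [0, 0, 0]]]'

```text
t: 16.9
tool_pos: [0.6039, -0.0001, 0.1026]
orientation: [-2.074, -2.279, 0.099]
force: [-0.0, 0.6, -1.3]
opening: 0.0053
gripper_force: 20.0
```

>>> jog_arm --rows '[[[0, 0, 0.002], [0, 0, 0]], [[0, 0, 0.004], [0, 0, 0]], [[0, 0, 0.006], [0, 0, 0]], [[0, 0, 0.008], [0, 0, 0]], [[0, 0, 0.008], [0, 0, 0]]]'

```text
t: 17.4
tool_pos: [0.604, -0.0001, 0.1016]
orientation: [-2.075, -2.28, 0.098]
force: [-1.3, 0.3, 3.6]
opening: 0.005
gripper_force: 20.0
```

>>> jog_arm --rows '[[[0, 0, 0], [0, 0, 0]], [[0, 0, 0], [0, 0, 0]], [[0, 0, 0], [0, 0, 0]], [[0, 0, 0], [0, 0, 0]], [[0, 0, 0], [0, 0, 0]]]' --hand 0.4

```text
t: 17.9
tool_pos: [0.6037, -0.0001, 0.1009]
orientation: [-2.074, -2.279, 0.099]
force: [-0.0, 0.5, -0.7]
opening: 0.0277
gripper_force: 0.0
```

>>> jog_arm --rows '[[[0, 0, -0.03], [0, 0, 0]], [[0, 0, -0.08], [0, 0, 0]], [[0, 0, -0.15], [0, 0, 0]], [[0, 0, -0.3], [0, 0, 0]], [[0, 0, -0.5], [0, 0, 0]]]'

```text
t: 18.4
tool_pos: [0.6114, 0.0008, 0.2011]
orientation: [-2.073, -2.278, 0.101]
force: [-0.9, -0.2, -0.1]
opening: 0.0281
gripper_force: 0.0
```

>>> jog_arm --rows '[[[0, 0, -0.2], [0, 0, 0]], [[0, 0, -0.4], [0, 0, 0]], [[0, 0, -0.4], [0, 0, 0]], [[0, 0, -0.4], [0, 0, 0]], [[0, 0, -0.4], [0, 0, 0]]]'

```text
t: 18.9
tool_pos: [0.6188, 0.0014, 0.2797]
orientation: [-2.074, -2.279, 0.1]
force: [0.2, -1.3, -0.2]
opening: 0.0278
gripper_force: 0.0
```

Run:
```python
from m import *
c=grab('scene','s5');grab('wrist','w5')
a=cv2.resize(cv2.imread('pics/s5.png')[190:320,170:320],None,fx=3,fy=3,interpolation=cv2.INTER_CUBIC)
b=cv2.resize(cv2.imread('pics/w5.png')[60:320,150:420],None,fx=1.29,fy=1.29)
H=np.zeros((390,800,3),np.uint8);H[:a.shape[0],:a.shape[1]]=a;H[:b.shape[0],451:451+b.shape[1]]=b[:,:349];cv2.imwrite('pics/v5.png',H)
```

```text
(no output)
```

View pics/v5.png

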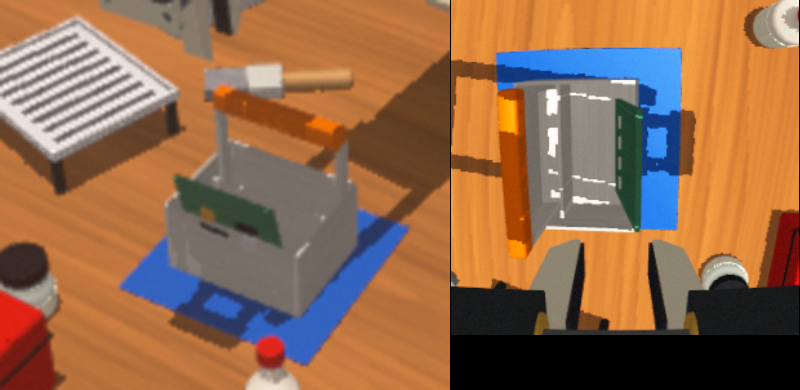

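The green board stands in the wide bay and leans on the +x wall ((228,210) in the scene half, (628,165) in the wrist half). The tub is upright on the mat and the gripper is clear, so I'll hand it in.

```bash
python3 -c "
from plant import robot
print(robot.close_job())"
```

```text
the job is handed in; nothing more can be done
None
```

I handed the job in at about 19 s: the tub is upright on the blue mat, and the green board stands in its wide compartment, leaning on the +x wall. The blue and red boards were still in their slots when last seen, just after the green one came out.

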